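Feed a memo pad between the guides of a stamping press and stamp it

ROBOT

A 6-joint arm with a two-finger parallel gripper is mounted at the origin on the work surface; the furniture and walls round the work are solid. World frame = base frame: x ahead of the robot, y to its left, z up, the work surface at z = 0. Lengths are in m, angles in rad, forces in N, time in s.
With the tool pointing down it reaches from about 0.425 to 0.95 m from the base axis. Payload 14.7 kg.
Tool frame: the origin (TCP) lies between the finger pads; the fingertips stand ctrl.tcp_to_tips ahead of it and the grasp point (between the pads) lies 3 mm ahead of it (ctrl.tcp_to_tips is the distance from the TCP to the fingertips, in m); x points along the fingers, y is the direction in which the jaws open and shut, and the axes are right-handed (so a half turn about x gives the same grasp; the last joint's range is limited). The gripper opens to 85 mm and grips with 20 to 120 N. Pads are 22 mm wide; open, the fingers measure 114 mm over their backs; the gripper's body (76 mm by 85 mm) begins 54 mm behind the grasp point. The pads swing forward as they close: fully open they stand 13 mm farther back than shut.
Start: joints at [-1.183, 0.48, 1.596, -0, 1.065, -0.047], TCP at [0.274, -0.59, 0.253] pointing down, gripper open.
Joint ranges: [-2.75, 2.75], [-0.82, 2.05], [0.23, 2.67], [-1.56, 4.7], [0.09, 2.69], [-2.92, 2.92]. Speed limits (rad/s): [1.89, 1.89, 2.39, 3.01, 3.01, 3.01].

INTERFACE

Orientations are given as a rotation vector (axis times angle).
In Python, from rig import ctrl, cams, ticket gives the robot as it stands.
- The arm moves only by the tool send_rows, never from a script. Its argument "series" is a list of rows, each an object with "hand": the finger opening in cm, from 0 to 8.54; "xyz": the shift along the world's x, y, z in cm, a list of three; "delta_rot": the turn, a rotation vector about the world's x, y, z in degrees, a list of three. In form: [{"hand": hand, "xyz": [x, y, z], "delta_rot": [wx, wy, wz]}, ...]. A call has exactly 5 rows; each row is the pose to reach, as a shift and turn from the pose commanded when the call began; what a row does not reach only later rows make up. A row lasts 1/8 s, in which the tool goes at most 62.5 mm and 10.7 degrees, less where a joint would pass 70% of its speed; a pose out of reach is approached as far as the arm can. A call with a gripper value outside its range is refused whole. The fingers move at their own pace and stop on an object; "squeeze" is the grip in N (left out, the last holds). Time passes only in rows, so rows that repeat a pose let the fingers close, or fill a call up. It gives the time, the measured TCP pose, the force and the opening at its end, in the units of the state.
- ctrl.state(): the state, without advancing time (a new reading comes with each control period).
- cams.snapshot(name): name is "side" or "top"; returns the picture (400x640x3 uint8, red, green, blue); there is no depth.
- cams.get_calibration(name): a dict with "K" (3x3 intrinsics, pixels), "k1" (the pictures are not rectified: a ray, as slopes to the right and down, at radius r is drawn at 1 + k1 r^2 times it, then the intrinsics apply), "R" (3x3) and "t" (3): a world point X has camera coordinates R X + t. Camera axes: x right, y down, z forward; pixel columns grow to the right and rows downward; lengths in m; the calibration is good to about 2 mm. A picture is of the moment at which its call begins. get_calibration takes no time and is no camera call.
- ticket.finish_job(): hands the job in, once; it reports no verdict.
Trained networks look in the newest picture that a camera, given by its name, has taken for a name from the list of things; names that differ only in an ending like _2 or _b are one class to them, and where a whole thing is asked for, a point or a joint stands for the part that bears it (a point fixed in the world has none). Each returns a list of dicts, best first, with "p" (0 to 1); they miss things now and then, are a little off and sometimes report something else, mostly with a low value. They report only what shows in the picture. A call takes as long as a camera call.
- cams.search_frame(camera, label): "xy" ([column, row] in pixels, amid what is visible of it).
- cams.spot_point(camera, label): "xy" ([column, row] in pixels: a listed point, or the origin of a listed thing).
The state is a dict: "time": time; "joint_positions": joint angles; "qvel": joint speeds; "joint_efforts": joint torques, N m; "position": TCP position; "eef_rot": TCP orientation; "wrist_force": force on the tool from outside, world axes, zero at the start; "wrist_torque": the same for the moment, N m; "finger_gap": finger opening in m.
Only numpy, scipy, OpenCV 4.12 (cv2) and the standard library are available. Lean on these libraries where they do the work, as an engineer would, in place of code of your own. Each camera call takes 0.05 s, during which the arm holds its last target.

TASK

Stamp the memo pad: with the fingertips, push it flat along the desk into the stamping press, between the two guide rails, until it is fully home and square against the stop, then press the knob down so that the stamp bears firmly on the pad, and let it spring all the way back up. Do not lift or tip the pad, and do not bring the stamp down on it before it is home. Leave the pad home in the press, and the stapler, mug, ink pad and correction bottle where they stand.

Things in the scene. Friction and masses are not known exactly. Their poses are not given: they have to be found in the camera images.
- press: Grey desk stamping press, fixed to the desk. Origin: on the desk surface where the centre of the pad's underside lies when the pad is home; x is the feed direction, z up. Two steel guide rails, 8 mm wide, 14 mm high, stand along x, inner faces at y = -39.5 and +39.5 mm, straight from x = -25 mm to the stop. No floor plate: the pad slides on the desk.
- mouth (a point): Middle of the mouth of the guide rails, 7 mm above the desk, at press x = -53 mm; axes as the press. From x = -25 mm back to here the rail noses flare outward by about 22 degrees, to a mouth about 101 mm wide.
- stop (a point): Middle of the stop, 8 mm above the desk, at press x = +60 mm: the upright front face of the press's foot (24 mm high, 112 mm wide, 56 mm deep). Behind it a column carries an arm, 34 mm wide, underside 64 mm and top 90 mm above the desk, forward to a round boss of radius 18 mm at press x = 28 mm, y = 0.
- stamp: The press's stamp: black block 38 x 56 mm with a rubber face, on a plunger; moves only straight up and down, at press x = 28 mm, y = 0. Origin: centre of the face, 28 mm above the desk when up (12 mm above the pad's top); 16 mm of travel. Its spring pushes up with about 1.4 N at the top and 3.2 N where the face meets the pad; further force bears on the pad.
- knob_top (a point): Centre of the top of the stamp's round black palm knob (38 mm across); 141 mm above the desk when the stamp is up, straight above the origin of stamp.
- pad: Loose memo pad, a stiff block of ruled white paper with card backing and a grey binding strip at its leading end: 120 mm long (x), 76 mm wide (y), 16 mm thick, 0.09 to 0.18 kg. Origin: centre of its underside; z up; x points to the binding strip, the end that goes in first. Starts in front of the press, up to 40 mm off the feed line and up to 0.4 rad askew.
- stapler: Bystander: red stapler, 36 x 141 x 47 mm, origin centre of the underside.
- mug: Bystander: green and white mug, 78 mm across, 101 mm high, origin centre of the underside of its bounding box.
- ink_pad: Bystander: closed dark ink pad, 72 x 112 x 18 mm, origin centre of the underside.
- correction_bottle: Bystander: small correction-fluid bottle, white top, 30 mm across, 74 mm high, origin centre of the underside.

How it is judged:
On the way, in this order (a step that is already met when the one before it is completed fails the run):
1. the pad lies between the rails, home and square against the stop (x of pad in the frame of press above -0.004 m and y of pad in the frame of press between -0.004 and 0.004 m and angle between the x axis of pad and the x axis of press, either way round below 0.05 rad), for 0.2 s.
2. the stamp is pressed firmly onto the home pad (contact force between stamp and pad above 2 N and height (world z) of stamp below 0.018 m and x of pad in the frame of press above -0.004 m), for 0.1 s.
At the end, for the whole second after the job is handed in: The pad lies flat and at rest between the rails, within 4 mm of the stop and of the middle of the rails and within 0.05 rad of square, and the stamp, having been pressed onto it with more than 2 N, is back at the top (within 1.5 mm) (all of step 1 and height (world z) of pad below 0.003 m and linear speed of pad below 0.01 m/s and height (world z) of stamp above 0.0265 m); the robot touches nothing.
It fails at once if the pad is lifted or tipped (height (world z) of pad above 0.006 m or angle between pad's own z axis and vertical above 0.12 rad).
It fails at once if the stamp is brought down on a pad that is not home (contact force between stamp and pad above 1 N and x of pad in the frame of press below -0.006 m).
It fails at once if a bystander is moved by more than 15 mm (distance of any of stapler, mug, ink_pad, correction_bottle from where it was at the start of the episode above 0.015 m).
It fails at once if the pad or the stamp is worked with the arm or the gripper's body instead of the fingers (contact force between the arm and pad above 2 N or contact force between the arm and stamp above 2 N).
It also fails if it takes over 64 s, if anything falls off the work surface, if the arm or the gripper's body presses on something with over 40 N, if the wrist force passes 120 N, or if a joint passes its speed limit or range.

## Working session

There is one attempt and no reset: what is moved stays moved. The work goes in short steps, Python scripts to look and compute and a tool call to move; the robot and the scene stay as the last step left them, time stands still between calls to the robot, and variables do not carry over. Pictures are saved under pics/ and viewed, and the job is handed in when it is done.

Besides the shell and the picture viewer there is one more tool, called as name([rows], argument=value, ...), one row to a line, values as JSON. send_rows: Moves the arm, as the interface text tells. Its arguments: {"type":"object","properties":{"series":{"type":"array","items":{"type":"object","properties":{"hand":{"type":"number"},"xyz":{"type":"array","items":{"type":"number"}},"delta_rot":{"type":"array","items":{"type":"number"}}}}},"squeeze":{"type":"number"}},"required":["series"]}

```bash
mkdir -p pics; ls
python3 - <<'E'
from rig import ctrl, cams, ticket
import cv2, numpy as np
print(ctrl.state()); print(ctrl.tcp_to_tips)
for n in ("side","top"):
    im=cams.snapshot(n); cv2.imwrite(f"pics/{n}0.png",im[:,:,::-1]); 
    c=cams.get_calibration(n); print(n,c)
    for l in ("press","mouth","stop","stamp","knob_top","pad","stapler","mug","ink_pad","correction_bottle"):
        print(l,[(np.round(d["xy"],1).tolist(),round(d["p"],2)) for d in cams.spot_point(n,l)][:2])
print(ctrl.state()["time"])
E
```

```text
pics
{'time': 0.0, 'joint_positions': array([-1.18259994e+00,  4.80833974e-01,  1.59689266e+00,  2.27007415e-05,
        1.06507946e+00, -4.66151996e-02]), 'qvel': array([ 0.00096018, -0.00040982, -0.00114378, -0.00057691,  0.00022774,
       -0.00157787]), 'joint_efforts': array([ 9.69390348e-04, -9.50633740e+01, -4.30183339e+01, -1.90050378e-04,
        1.20566972e-02, -8.14599230e-05]), 'position': array([ 0.2736739 , -0.5891472 ,  0.25266398]), 'eef_rot': array([ 1.98116549,  0.43888067, -1.98154427]), 'wrist_force': array([-0.95189116, -0.05524647,  1.07348458]), 'wrist_torque': array([-0.04301142, -0.00446656,  0.02599537]), 'finger_gap': 0.08547276992677796}
0.022
side {'K': array([[441.71075058,   0.        , 313.54346088],
       [  0.        , 441.71075058, 199.9738785 ],
       [  0.        ,   0.        ,   1.        ]]), 'k1': -0.11173762895160023, 'R': array([[-0.99574242,  0.09201695,  0.00547   ],
       [ 0.05374946,  0.62779917, -0.77651735],
       [-0.07488682, -0.77291726, -0.63007212]]), 't': array([0.50737287, 0.09872697, 1.07067221])}
press [([307.1, 298.9], 0
[... 347 characters left out ...]
324.76666932],
       [  0.        , 500.09935805, 196.67988688],
       [  0.        ,   0.        ,   1.        ]]), 'k1': -0.15481307864461613, 'R': array([[ 0.01230097, -0.99978712, -0.01656501],
       [-0.99794682, -0.0112336 , -0.0630551 ],
       [ 0.0628556 ,  0.01730664, -0.99787256]]), 't': array([-0.05480955,  0.52338981,  1.43621026])}
press [([264.7, 197.1], 0.93)]
mouth [([266.8, 196.8], 0.2)]
stop [([244.4, 196.2], 0.81), ([248.6, 190.1], 0.47)]
stamp [([252.1, 190.1], 0.76)]
knob_top [([247.1, 193.1], 0.78)]
pad [([338.1, 203.0], 0.86)]
stapler [([409.3, 147.1], 0.73)]
mug [([433.7, 208.1], 0.7)]
ink_pad [([236.3, 243.9], 0.76)]
correction_bottle [([264.8, 245.7], 0.63)]
1.1
```

View pics/top0.png

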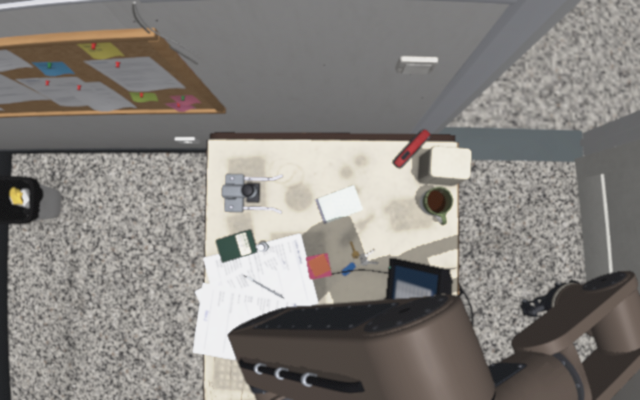

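View pics/side0.png

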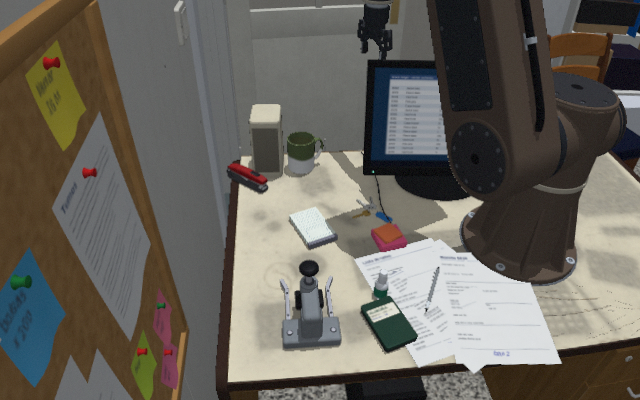

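```bash
cat > h.py <<'E'
import numpy as np, cv2
from rig import ctrl, cams, ticket
def cal(n):
    c=cams.get_calibration(n); return c
def ray(n,uv):
    c=cal(n); K=c["K"]; d=np.array([(uv[0]-K[0,2])/K[0,0],(uv[1]-K[1,2])/K[1,1]])
    u=d.copy()
    for _ in range(30): u=d/(1+c["k1"]*(u@u))
    R=c["R"]; return -R.T@c["t"], R.T@np.array([u[0],u[1],1.0])
def atz(n,uv,z):
    o,d=ray(n,uv); return o+d*(z-o[2])/d[2]
def tri(a,b):
    A=[];B=[]
    for n,uv in (("side",a),("top",b)):
        o,d=ray(n,uv); d=d/np.linalg.norm(d); P=np.eye(3)-np.outer(d,d); A.append(P);B.append(P@o)
    return np.linalg.lstsq(np.vstack(A),np.hstack(B),rcond=None)[0]
def proj(n,X):
    c=cal(n); p=c["R"]@np.asarray(X,float)+c["t"]; u=p[:2]/p[2]; u=u*(1+c["k1"]*(u@u))
    return u*c["K"][0,0]+c["K"][:2,2]
E
python3 - <<'E'
from h import *
im=cv2.imread("pics/top0.png"); cv2.imwrite("pics/topc.png",cv2.resize(im[150:250,210:370],None,fx=5,fy=5,interpolation=cv2.INTER_CUBIC))
im=cv2.imread("pics/side0.png"); cv2.imwrite("pics/sidec.png",cv2.resize(im[200:350,240:430],None,fx=4,fy=4,interpolation=cv2.INTER_CUBIC))
print("knob",tri((308,265.8),(247.1,193.1)))
print("stop",tri((311.2,320.5),(244.4,196.2)))
print("pad",tri((314.3,228),(338.1,203)), atz("top",(338.1,203),0),atz("side",(314.3,228),0))
print("stapler",atz("top",(409,147),0),atz("side",(248,180),0),"mug",atz("top",(433.7,208),0))
print("bottle",atz("top",(264.8,245.7),0.0),"ink",atz("top",(236.3,243.9),0))
E
```

```text
knob [0.52961328 0.15772706 0.13195075]
stop [0.52764315 0.18830915 0.00219563]
pad [ 0.50321158 -0.08715113  0.00203379] [ 0.50687932 -0.08769867  0.        ] [ 0.49945698 -0.08861925  0.        ]
stapler [ 0.67536764 -0.2962529   0.        ] [ 0.66908608 -0.30529456  0.        ] mug [ 0.49523605 -0.36944125  0.        ]
bottle [0.37888921 0.12586855 0.        ] ink [0.38270898 0.21054877 0.        ]
```

View pics/topc.png

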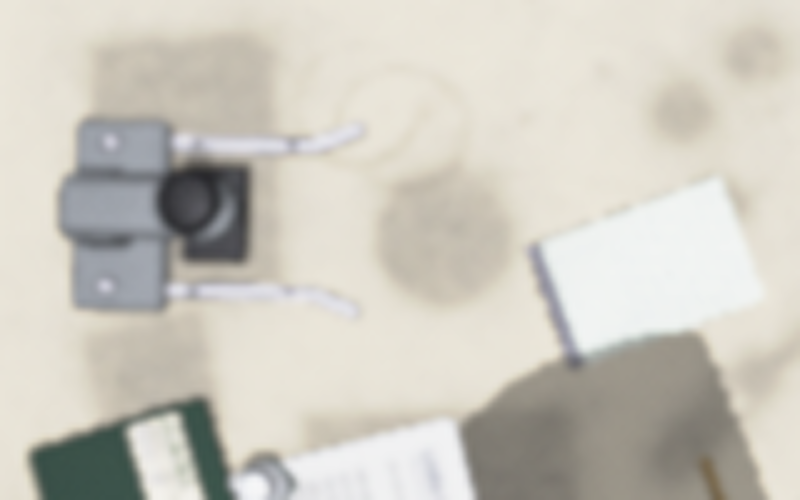

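View pics/sidec.png

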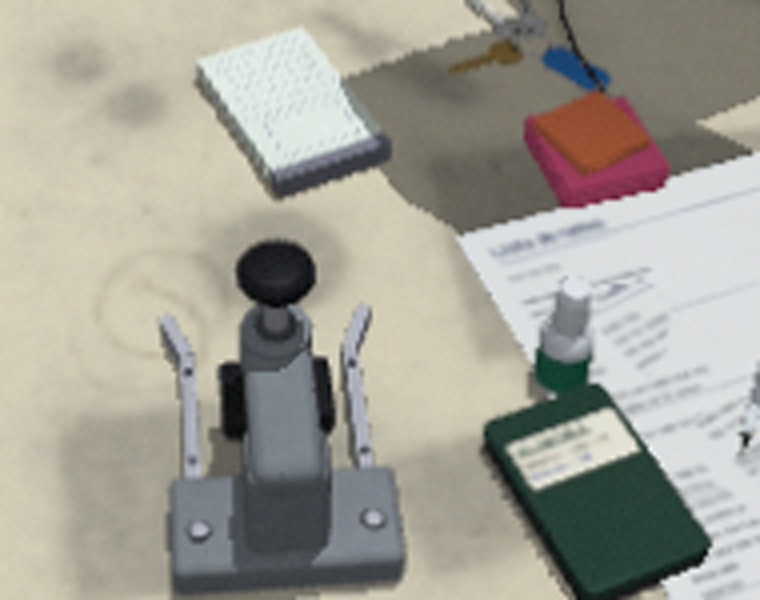

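```bash
cat > fit.py <<'E'
from h import *
from scipy.optimize import least_squares
T=lambda a:(a[0]/5+210,a[1]/5+150); S=lambda a:(a[0]/4+240,a[1]/4+200)
obs=[("top",T((169,121)),(.06,-.056,.024)),("top",T((167,307)),(.06,.056,.024)),("top",T((82,119)),(.116,-.056,.024)),("top",T((75,309)),(.116,.056,.024)),
("top",T((362,128)),(-.053,-.0535,.014)),("top",T((357,313)),(-.053,.0535,.014)),("top",T((302,147)),(-.025,-.0435,.014)),("top",T((292,291)),(-.025,.0435,.014)),
("top",T((188,201)),(.028,0,.141)),
("side",S((172,482)),(.06,-.056,.024)),("side",S((395,468)),(.06,.056,.024)),("side",S((167,320)),(-.053,-.0535,.014)),("side",S((366,310)),(-.053,.0535,.014)),
("side",S((187,370)),(-.025,-.0435,.014)),("side",S((352,365)),(-.025,.0435,.014)),("side",S((276,264)),(.028,0,.141))]
def W(p,X):
    c,s=np.cos(p[2]),np.sin(p[2]); return np.array([p[0]+c*X[0]-s*X[1],p[1]+s*X[0]+c*X[1],X[2]])
def res(p): return np.concatenate([proj(n,W(p,X))-uv for n,uv,X in obs])
r=least_squares(res,[.53,.13,1.57],loss="soft_l1"); print("press",r.x); print(np.round(res(r.x).reshape(-1,2),1).tolist())
po=[("top",T((722,178)),(-.06,-.038,.016)),("top",T((764,296)),(-.06,.038,.016)),("top",T((532,245)),(.06,-.038,.016)),("top",T((576,362)),(.06,.038,.016)),
("side",S((197,68)),(-.06,-.038,.016)),("side",S((303,28)),(-.06,.038,.016)),("side",S((276,180)),(.06,-.038,.016)),("side",S((388,138)),(.06,.038,.016))]
q=least_squares(lambda p:np.concatenate([proj(n,W(p,X))-uv for n,uv,X in po]),[.5,-.09,1.9],loss="soft_l1")
print("pad",q.x,np.round(q.fun.reshape(-1,2),1).tolist())
for sub in ("top","side"):
  q2=least_squares(lambda p:np.concatenate([proj(n,W(p,X))-uv for n,uv,X in po if n==sub]),[.5,-.09,1.9]);print(sub,q2.x)
  q2=least_squares(lambda p:np.concatenate([proj(n,W(p,X))-uv for n,uv,X in obs if n==sub]),[.5,-.09,1.9]);print(sub,"press",q2.x)
E
python3 fit.py
```

```text
press [0.53228337 0.13631784 1.56485708]
[[-2.6, -0.7], [-3.3, 0.4], [-4.1, -0.6], [-3.9, -0.3], [-2.4, -0.4], [-2.2, -0.8], [0.0, -0.9], [1.3, 0.0], [-3.2, -0.5], [-0.3, -1.0], [0.5, -1.3], [0.5, -1.0], [-0.2, -1.5], [0.6, -3.7], [0.1, -5.0], [0.8, -0.6]]
pad [ 0.50372121 -0.0892058   1.92231828] [[-0.7, -1.0], [-0.2, 0.1], [-1.6, -0.6], [-1.7, 0.7], [-0.3, -3.9], [0.2, -2.0], [-0.1, -1.7], [0.5, -0.7]]
top [ 0.50313967 -0.09224544  1.92393849]
top press [0.53103522 0.12967595 1.56021518]
side [ 0.50467059 -0.08189237  1.94086171]
side press [0.53331849 0.14137239 1.55905809]
```

```bash
cat > ov.py <<'E'
from h import *
def W(p,X):
    c,s=np.cos(p[2]),np.sin(p[2]); return np.array([p[0]+c*X[0]-s*X[1],p[1]+s*X[0]+c*X[1],X[2]])
def box(x0,x1,y0,y1,z0,z1):
    L=[]
    for z in (z0,z1): L+= [[(x0,y0,z),(x1,y0,z),(x1,y1,z),(x0,y1,z),(x0,y0,z)]]
    for x in(x0,x1):
        for y in(y0,y1): L+=[[(x,y,z0),(x,y,z1)]]
    return L
def circ(x,y,z,r): return [[(x+r*np.cos(a),y+r*np.sin(a),z) for a in np.linspace(0,6.2832,25)]]
PRESS=box(.06,.116,-.056,.056,0,.024)+circ(.028,0,.141,.001)+circ(.028,0,.132,.019)+box(-.025,.06,.0395,.0475,0,.014)+box(-.025,.06,-.0475,-.0395,0,.014)+[[(-.025,.0395,.014),(-.053,.0505,.014)],[(-.025,-.0395,.014),(-.053,-.0505,.014)]]
PAD=box(-.06,.06,-.038,.038,0,.016)
def overlay(n,img,items,win,f,out,dz=0):
    x0,y0,x1,y1=win
    im=cv2.resize(img[y0:y1,x0:x1],None,fx=f,fy=f,interpolation=cv2.INTER_CUBIC)
    for L,p,col in items:
        for l in L:
            q=np.array([(proj(n,W(p,X))-(x0,y0)+.5)*f-.5 for X in l])
            cv2.polylines(im,[np.round(q*8).astype(np.int32)],False,col,1,cv2.LINE_AA,3)
    cv2.imwrite(out,im)
E
python3 - <<'E'
from ov import *
I=[(PRESS,(.5320,.1355,1.565),(0,0,255)),(PAD,(.5037,-.0870,1.925),(255,0,0))]
overlay("top",cv2.imread("pics/top0.png"),I,(210,150,370,250),5,"pics/ovt.png")
overlay("side",cv2.imread("pics/side0.png"),I,(240,200,430,350),4,"pics/ovs.png")
E
```

```text
(no output)
```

View pics/ovt.png

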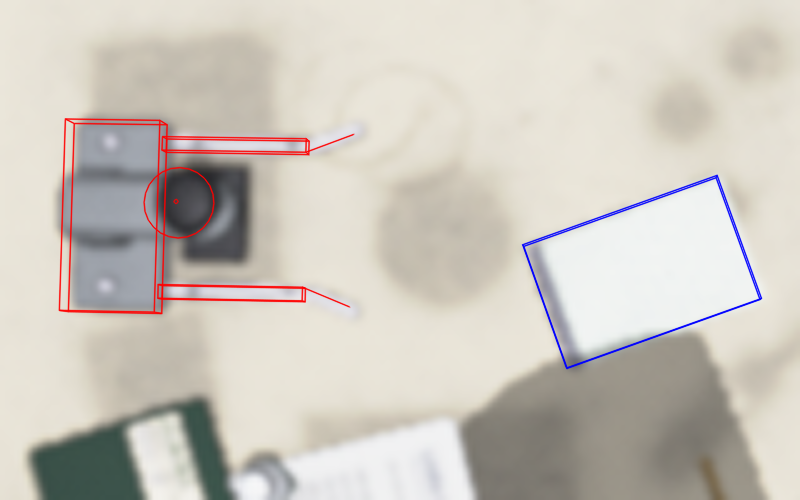

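View pics/ovs.png

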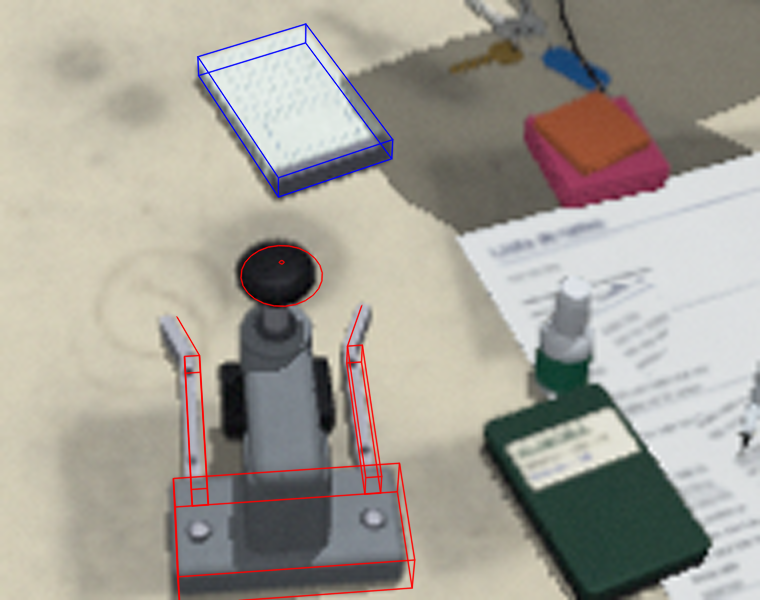

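```bash
python3 - <<'E'
from h import *
print("base top",proj("top",(0,0,0)),proj("top",(0,0,.4)), "tcp",proj("top",(.274,-.59,.25)),proj("side",(.274,-.59,.25)))
for s,t in (((368,62),(391,263)),((363,172),(388,296)),((440,70),(451,268))): print(tri(s,t),[np.round(proj("side",tri(s,t))-s,1),np.round(proj("top",tri(s,t))-t,1)])
print("stand",atz("side",(400,185),0),atz("side",(440,197),0),"top corner",atz("top",(391,263),.3),atz("top",(391,263),.2),atz("top",(451,268),.3))
print("box",tri((266,108),(446,163)), "note",atz("side",(388,238),0),"bottle",atz("side",(378,298),0), atz("top",(264,246),.03),"ink",atz("side",(389,322),.018),atz("top",(237,245),.018))
E
python3 - <<'E'
import cv2
im=cv2.imread("pics/top0.png"); cv2.imwrite("pics/t2.png",cv2.resize(im[130:330,330:530],None,fx=3,fy=3,interpolation=cv2.INTER_CUBIC))
E
```

```text
base top [306.07825902 375.14009895] [296.21518954 428.19773979] tcp [540.24675498 293.80083125] [372.16243427  54.38370268]
[ 0.36572738 -0.20135219  0.38049963] [array([3.1, 0. ]), array([ 0.7, -3.1])]
[ 0.29841605 -0.2375767   0.05729921] [array([20. , -1.1]), array([  2.9, -19.3])]
[ 0.26024644 -0.30714418  0.3311876 ] [array([-37.2,  -5.8]), array([-16. ,  37.3])]
stand [ 0.24160616 -0.24531935  0.        ] [ 0.14410783 -0.18259803  0.        ] top corner [ 0.35347579 -0.20934888  0.3       ] [ 0.34667555 -0.2209837   0.2       ] [ 0.34255308 -0.35044396  0.3       ]
box [ 0.60441226 -0.36263847  0.19478412] note [ 0.32340973 -0.03693839  0.        ] bottle [0.38495406 0.14194721 0.        ] [0.37909153 0.12408205 0.03      ] ink [0.37979394 0.21697177 0.018     ] [0.38016456 0.20493541 0.018     ]
```

View pics/t2.png

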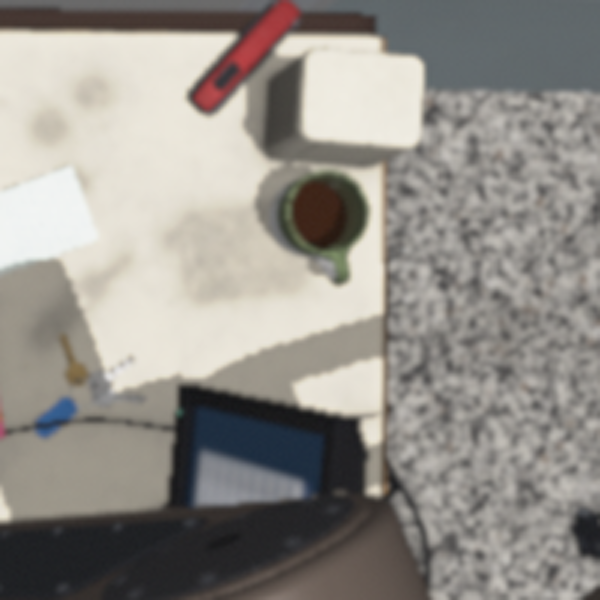

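Run:
```python
from h import *
for t in ((450,268),(452,272)): 
    X=tri((368,62),t); print(X,proj("side",X)-(368,62),proj("top",X)-t)
for t in ((388,262),): 
    X=tri((364,172),t); print(X,proj("side",X)-(364,172),proj("top",X)-t)
from scipy.spatial.transform import Rotation as Ro
print(Ro.from_rotvec(ctrl.state()["eef_rot"]).as_matrix().round(3))
```

```text
[ 0.34283532 -0.34192106  0.32468805] [-0.65580875 -0.02204442] [-0.15088682  0.71019156]
[ 0.33737275 -0.34808453  0.32201708] [0.9124004  0.02306425] [ 0.20605621 -0.99264288]
[ 0.34620526 -0.22989173  0.06166509] [2.3638071  0.08811087] [ 0.47033679 -2.21708011]
[[-0.     0.421 -0.907]
 [ 0.    -0.907 -0.421]
 [-1.    -0.     0.   ]]
```

send_rows([
  {"hand":8.5,"xyz":[0,0,4],"delta_rot":[0,0,0]},
  {"hand":8.5,"xyz":[1,0,9],"delta_rot":[0,0,0]},
  {"hand":8.5,"xyz":[3,3,13],"delta_rot":[0,0,4]},
  {"hand":8.5,"xyz":[6,7,15],"delta_rot":[0,0,10]},
  {"hand":8.5,"xyz":[9,11,15],"delta_rot":[0,0,18]},
])

```text
time: 1.72
position: [0.3648, -0.479, 0.4053]
eef_rot: [1.781, 0.7, -1.78]
wrist_force: [0.2, -1.5, -0.5]
finger_gap: 0.0851
```

send_rows([
  {"hand":8.5,"xyz":[3,5,0],"delta_rot":[0,0,9]},
  {"hand":8.5,"xyz":[6,10,0],"delta_rot":[0,0,18]},
  {"hand":8.5,"xyz":[9,15,0],"delta_rot":[0,0,27]},
  {"hand":8.5,"xyz":[11,20,0],"delta_rot":[0,0,36]},
  {"hand":8.5,"xyz":[12,25,0],"delta_rot":[0,0,45]},
])

```text
time: 2.35
position: [0.4845, -0.2277, 0.4033]
eef_rot: [1.232, 1.194, -1.232]
wrist_force: [0.4, 0.8, -0.4]
finger_gap: 0.0852
```

send_rows([
  {"hand":8.5,"xyz":[1,4,-4],"delta_rot":[0,0,8]},
  {"hand":8.5,"xyz":[2,7,-9],"delta_rot":[0,0,15]},
  {"hand":8.5,"xyz":[3,9,-14],"delta_rot":[0,0,22]},
  {"hand":8.5,"xyz":[3.4,10.2,-19],"delta_rot":[0,0,22]},
  {"hand":8.5,"xyz":[3.4,10.2,-24],"delta_rot":[0,0,22]},
])

```text
time: 2.98
position: [0.5182, -0.1266, 0.162]
eef_rot: [0.949, 1.354, -0.948]
wrist_force: [0.7, -0.7, 0.3]
finger_gap: 0.085
```

```bash
cat > look.py <<'E'
import sys
from ov import *
from scipy.spatial.transform import Rotation as Ro
k=sys.argv[1]; s=ctrl.state(); R=Ro.from_rotvec(s["eef_rot"]).as_matrix()
print(s["time"],s["position"].round(4),"F",s["wrist_force"].round(1),"gap",round(s["finger_gap"],4),"jaw az",np.degrees(np.arctan2(R[1,1],R[0,1])).round(1),"x",R[:,0].round(3),ctrl.tcp_to_tips,"j",s["joint_positions"].round(2))
for n,win in (("top",(210,130,370,250)),("side",(240,170,430,320))):
    if n in sys.argv[2]:
        im=cams.snapshot(n)[:,:,::-1].copy(); cv2.imwrite(f"pics/{n}{k}.png",im)
        x0,y0,x1,y1=win; f=5 if n=="top" else 4
        big=cv2.resize(im[y0:y1,x0:x1],None,fx=f,fy=f,interpolation=cv2.INTER_CUBIC)
        p=(proj(n,s["position"])-(x0,y0)+.5)*f; cv2.drawMarker(big,tuple(np.round(p).astype(int).tolist()),(0,0,255),cv2.MARKER_CROSS,12)
        cv2.imwrite(f"pics/{n}{k}c.png",big)
E
python3 look.py 1 topside
```

```text
2.975 [ 0.5182 -0.1266  0.162 ] F [ 0.7 -0.7  0.3] gap 0.085 jaw az 20.0 x [ 0.001 -0.    -1.   ] 0.022 j [-0.3   0.44  1.95  0.    0.75 -0.65]
```

View pics/side1c.png

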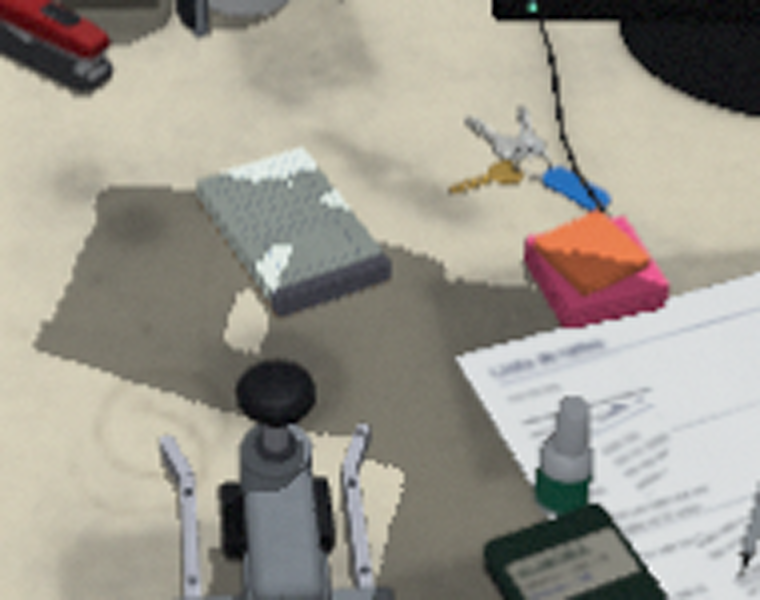

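View pics/top1c.png

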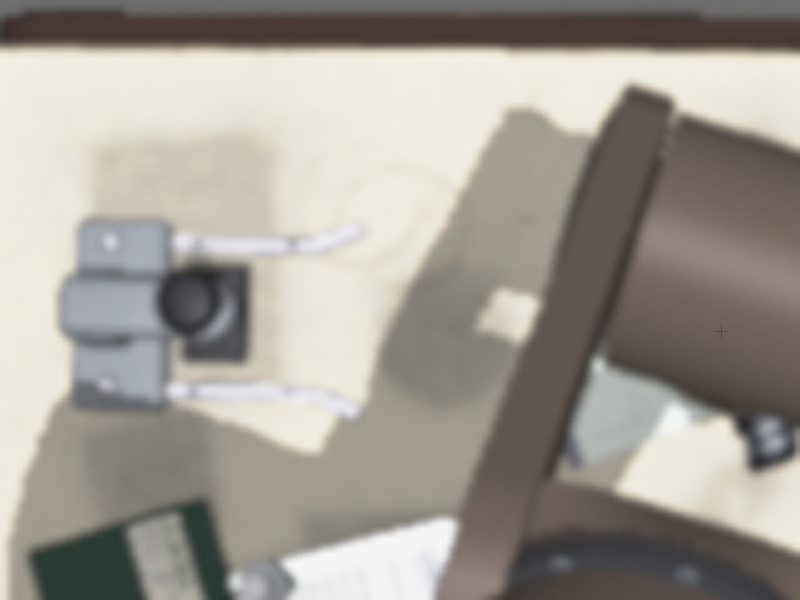

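send_rows([
  {"hand":8.5,"xyz":[0,0,-3],"delta_rot":[0,0,0]},
  {"hand":8.5,"xyz":[0,0,-6],"delta_rot":[0,0,0]},
  {"hand":8.5,"xyz":[0,0,-9],"delta_rot":[0,0,0]},
  {"hand":8.5,"xyz":[0,0,-11],"delta_rot":[0,0,0]},
  {"hand":8.5,"xyz":[0,0,-11],"delta_rot":[0,0,0]},
])

```text
time: 3.7
position: [0.5181, -0.1278, 0.0539]
eef_rot: [0.95, 1.354, -0.95]
wrist_force: [-0.1, 0.1, 0.1]
finger_gap: 0.0851
```

```bash
sed -i 's/(240,170,430,320)/(220,110,410,260)/' look.py; python3 look.py 2 side
```

```text
3.7 [ 0.5181 -0.1278  0.0539] F [-0.1  0.1  0.1] gap 0.0851 jaw az 19.9 x [-0.  0. -1.] 0.022 j [-0.3   0.61  2.02 -0.    0.52 -0.65]
```

View pics/side2c.png

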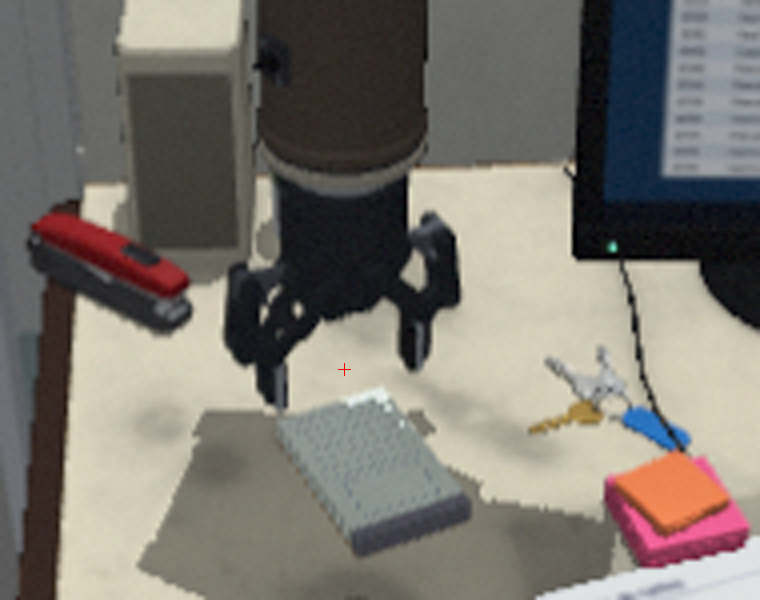

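View pics/side2.png

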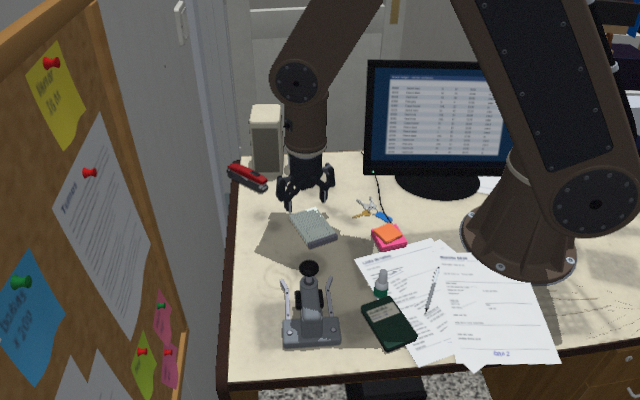

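Run:
```python
from h import *
from scipy.spatial.transform import Rotation as Ro
s=ctrl.state(); R=Ro.from_rotvec(s["eef_rot"]).as_matrix(); P=s["position"]
for c in ((278,405),(413,366)):
    uv=((c[0]+.5)/4-.5+220,(c[1]+.5)/4-.5+110); o,d=ray("side",uv)
    # P + a R0 + b R1 = o + t d
    print(np.linalg.solve(np.c_[R[:,0],R[:,1],-d],o-P))
for a in (0,.009,.022): 
  for b in(-.05,.05): print(a,b,(proj("side",P+a*R[:,0]+b*R[:,1])-(220,110)+.5)*4-.5)
```

```text
[0.01468419 0.04398366 1.09090913]
[ 0.01530428 -0.04888379  1.12229626]
0 -0.05 [415.06382363 346.70954951]
0 0.05 [268.22586728 389.39905502]
0.009 -0.05 [414.7767563  357.81964316]
0.009 0.05 [268.69953139 400.62253862]
0.022 -0.05 [414.36660456 373.67024226]
0.022 0.05 [269.37666411 416.62692353]
```

send_rows([
  {"hand":8.5,"xyz":[0,0,-1],"delta_rot":[0,0,0]},
  {"hand":8.5,"xyz":[0,0,-2],"delta_rot":[0,0,0]},
  {"hand":8.5,"xyz":[0,0,-2.5],"delta_rot":[0,0,0]},
  {"hand":8.5,"xyz":[0,0,-2.8],"delta_rot":[0,0,0]},
  {"hand":8.5,"xyz":[0,0,-2.8],"delta_rot":[0,0,0]},
])

```text
time: 4.38
position: [0.5177, -0.1275, 0.0251]
eef_rot: [0.949, 1.354, -0.95]
wrist_force: [-0.2, 0.1, -0.6]
finger_gap: 0.0852
```

```bash
python3 look.py 3 side
```

```text
4.375 [ 0.5177 -0.1275  0.0251] F [-0.2  0.1 -0.6] gap 0.0852 jaw az 19.9 x [-0.  0. -1.] 0.022 j [-0.3   0.66  2.03 -0.    0.45 -0.65]
```

View pics/side3c.png

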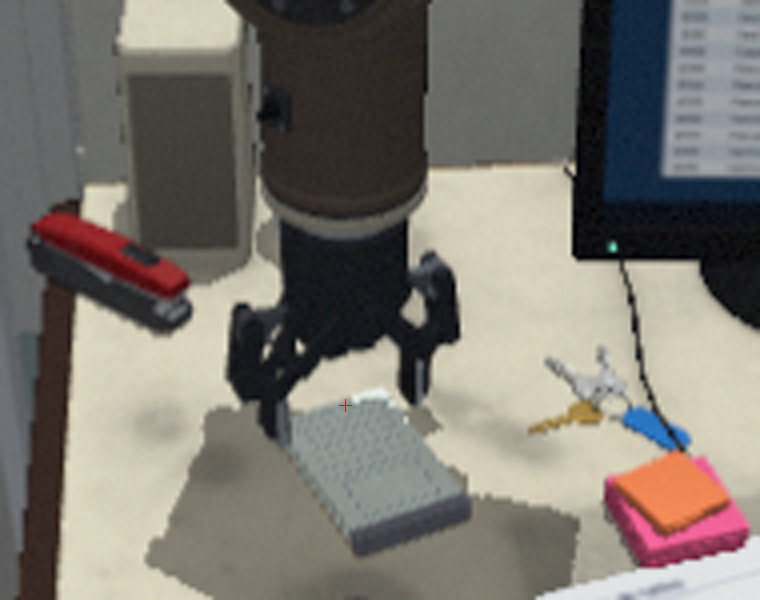

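send_rows([
  {"hand":8.5,"xyz":[0,0,-0.2],"delta_rot":[0,0,0]},
  {"hand":8.5,"xyz":[0,0,-0.4],"delta_rot":[0,0,0]},
  {"hand":8.5,"xyz":[0,0,-0.5],"delta_rot":[0,0,0]},
  {"hand":8.5,"xyz":[0,0,-0.6],"delta_rot":[0,0,0]},
  {"hand":8.5,"xyz":[0,0,-0.6],"delta_rot":[0,0,0]},
])

```text
time: 5.05
position: [0.5178, -0.1275, 0.0192]
eef_rot: [0.949, 1.354, -0.95]
wrist_force: [-0.8, 0.0, 0.3]
finger_gap: 0.085
```

```bash
python3 look.py 4 side
```

```text
5.05 [ 0.5178 -0.1275  0.0192] F [-0.8  0.   0.3] gap 0.085 jaw az 19.9 x [-0.  0. -1.] 0.022 j [-0.3   0.67  2.03 -0.    0.44 -0.65]
```

View pics/side4c.png

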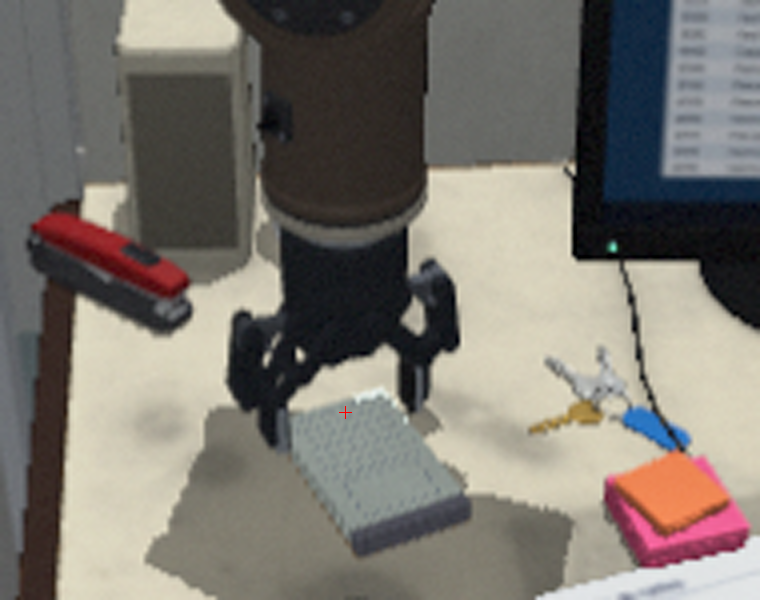

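send_rows([
  {"hand":8.1,"xyz":[0,0,0],"delta_rot":[0,0,0]},
  {"hand":7.9,"xyz":[0,0,0],"delta_rot":[0,0,0]},
  {"hand":7.7,"xyz":[0,0,0],"delta_rot":[0,0,0]},
  {"hand":7.5,"xyz":[0,0,0],"delta_rot":[0,0,0]},
  {"hand":7.5,"xyz":[0,0,0],"delta_rot":[0,0,0]},
], squeeze=20)

```text
time: 5.72
position: [0.5179, -0.1275, 0.0195]
eef_rot: [0.95, 1.353, -0.949]
wrist_force: [-0.1, 0.6, 5.2]
finger_gap: 0.0753
```

```bash
python3 look.py 5 side
```

```text
5.725 [ 0.5179 -0.1275  0.0195] F [-0.1  0.6  5.2] gap 0.0753 jaw az 19.9 x [ 0. -0. -1.] 0.022 j [-0.3   0.67  2.03  0.    0.44 -0.65]
```

View pics/side5c.png

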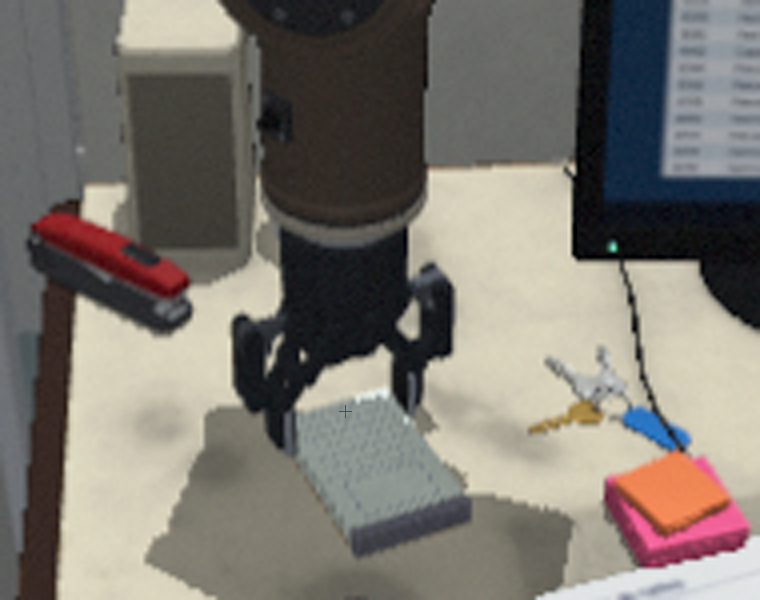

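send_rows([
  {"hand":7.5,"xyz":[0.2,0.5,0],"delta_rot":[0,0,-3]},
  {"hand":7.5,"xyz":[0.5,1.5,0],"delta_rot":[0,0,-8]},
  {"hand":7.5,"xyz":[0.9,3,0],"delta_rot":[0,0,-13]},
  {"hand":7.5,"xyz":[1.2,4.5,0],"delta_rot":[0,0,-18]},
  {"hand":7.5,"xyz":[1.4,6,0],"delta_rot":[0,0,-20.4]},
])

```text
time: 6.4
position: [0.5321, -0.0673, 0.0195]
eef_rot: [1.217, 1.204, -1.217]
wrist_force: [-1.0, -2.5, 5.4]
finger_gap: 0.0754
```

```bash
sed -i 's/(220,110,410,260)/(220,150,410,300)/' look.py; python3 look.py 6 sidetop
```

```text
6.4 [ 0.5321 -0.0673  0.0195] F [-1.  -2.5  5.4] gap 0.0754 jaw az -0.6 x [ 0.001 -0.    -1.   ] 0.022 j [-0.18  0.67  2.02 -0.    0.45 -0.17]
```

View pics/side6c.png

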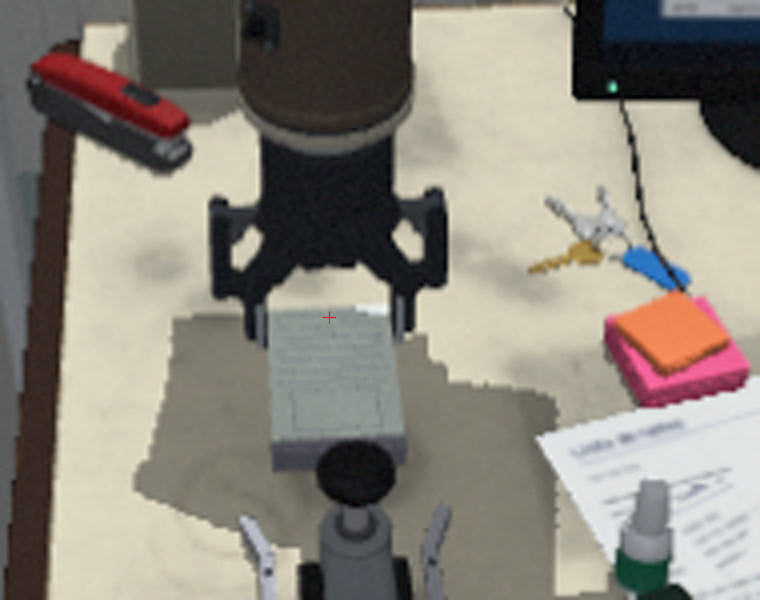

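View pics/top6c.png

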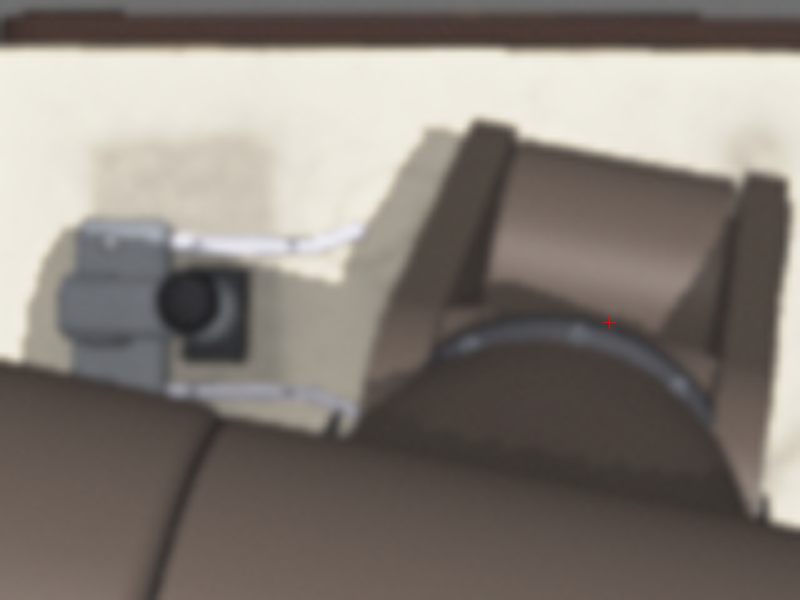

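send_rows([
  {"hand":7.5,"xyz":[0,1,0],"delta_rot":[0,0,0]},
  {"hand":7.5,"xyz":[0,2.3,0],"delta_rot":[0,0,0]},
  {"hand":7.5,"xyz":[0,3.6,0],"delta_rot":[0,0,0]},
  {"hand":7.5,"xyz":[0,5,0],"delta_rot":[0,0,0]},
  {"hand":7.5,"xyz":[0,6,0],"delta_rot":[0,0,0]},
])

```text
time: 7.12
position: [0.532, -0.0075, 0.0195]
eef_rot: [1.215, 1.205, -1.214]
wrist_force: [-0.9, -3.8, 5.3]
finger_gap: 0.0757
```

```bash
sed -i 's/(220,150,410,300)/(220,190,410,340)/' look.py; python3 look.py 7 side
```

```text
7.125 [ 0.532  -0.0075  0.0195] F [-0.9 -3.8  5.3] gap 0.0757 jaw az -0.4 x [ 0. -0. -1.] 0.022 j [-0.07  0.67  2.03 -0.    0.44 -0.06]
```

View pics/side7c.png

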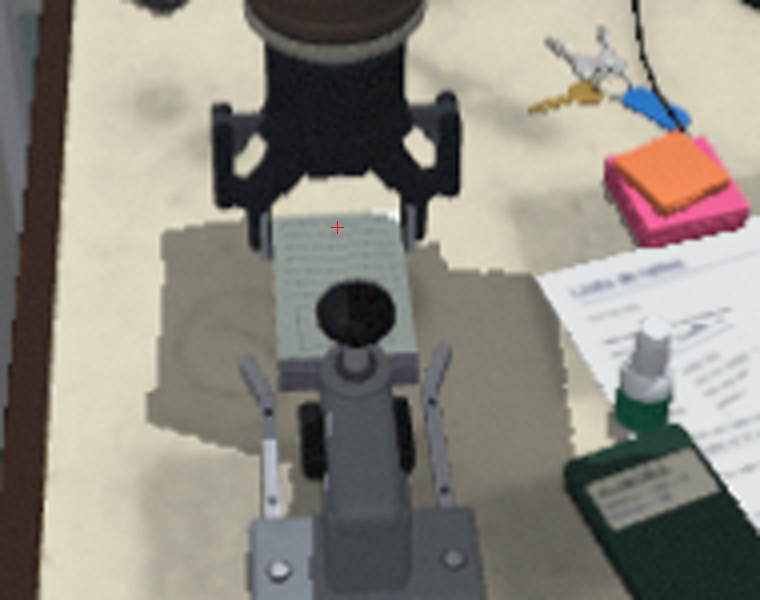

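send_rows([
  {"hand":7.5,"xyz":[0,0.5,0],"delta_rot":[0,0,0]},
  {"hand":7.5,"xyz":[0,1,0],"delta_rot":[0,0,0]},
  {"hand":7.5,"xyz":[0,1.5,0],"delta_rot":[0,0,0]},
  {"hand":7.5,"xyz":[0,2,0],"delta_rot":[0,0,0]},
  {"hand":7.5,"xyz":[0,2.2,0],"delta_rot":[0,0,0]},
])

```text
time: 7.8
position: [0.532, 0.0142, 0.0195]
eef_rot: [1.215, 1.205, -1.214]
wrist_force: [0.2, -3.9, 5.8]
finger_gap: 0.0752
```

```bash
python3 look.py 8 side
```

```text
7.8 [0.532  0.0142 0.0195] F [ 0.2 -3.9  5.8] gap 0.0752 jaw az -0.4 x [ 0. -0. -1.] 0.022 j [-0.03  0.67  2.03 -0.    0.44 -0.02]
```

View pics/side8c.png

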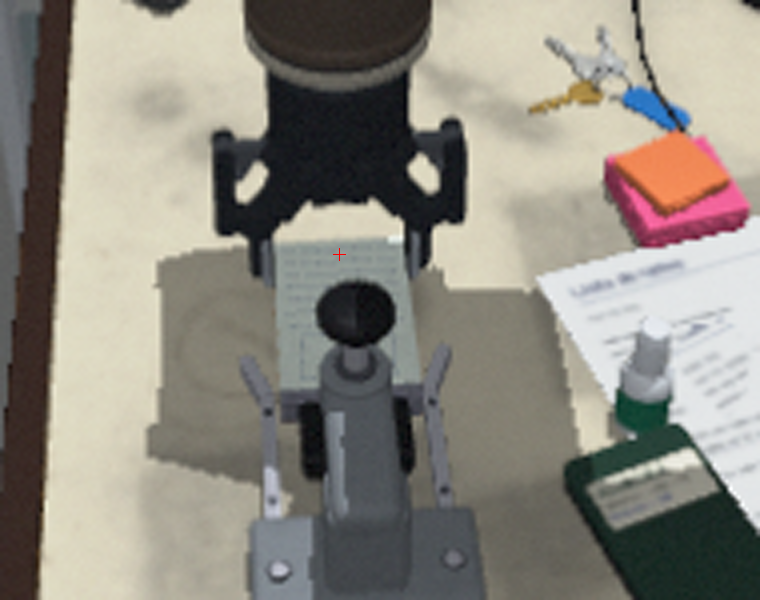

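send_rows([
  {"hand":7.5,"xyz":[0.03,0.4,0],"delta_rot":[0,0,0]},
  {"hand":7.5,"xyz":[0.05,0.8,0],"delta_rot":[0,0,0]},
  {"hand":7.5,"xyz":[0.05,1.2,0],"delta_rot":[0,0,0]},
  {"hand":7.5,"xyz":[0.05,1.6,0],"delta_rot":[0,0,0]},
  {"hand":7.5,"xyz":[0.05,1.8,0],"delta_rot":[0,0,0]},
])

```text
time: 8.48
position: [0.5326, 0.0322, 0.0195]
eef_rot: [1.215, 1.205, -1.214]
wrist_force: [0.2, -3.9, 5.9]
finger_gap: 0.0754
```

```bash
python3 look.py 9 side
```

```text
8.475 [0.5326 0.0322 0.0195] F [ 0.2 -3.9  5.9] gap 0.0754 jaw az -0.4 x [ 0. -0. -1.] 0.022 j [ 0.    0.67  2.03 -0.    0.44  0.01]
```

View pics/side9c.png

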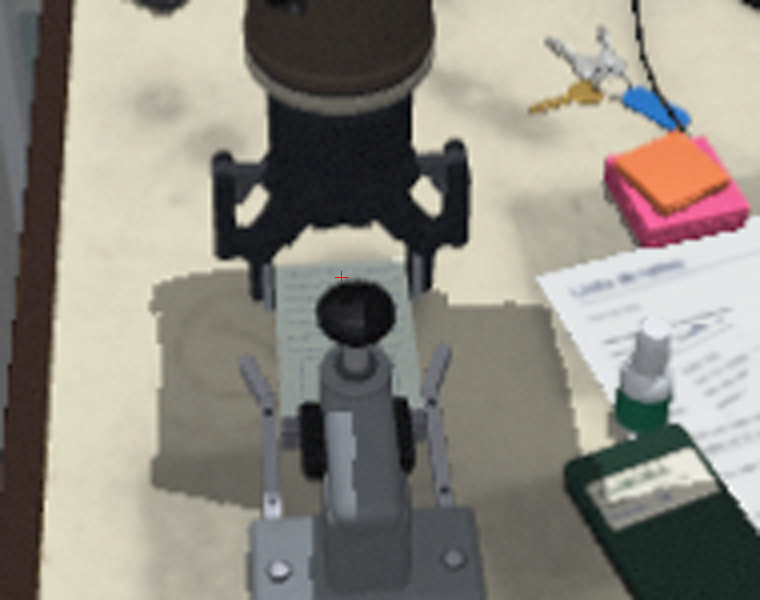

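send_rows([
  {"hand":7.5,"xyz":[0,0.5,0],"delta_rot":[0,0,0]},
  {"hand":7.5,"xyz":[0,1,0],"delta_rot":[0,0,0]},
  {"hand":7.5,"xyz":[0,1.5,0],"delta_rot":[0,0,0]},
  {"hand":8.5,"xyz":[0,1.5,0],"delta_rot":[0,0,0]},
  {"hand":8.5,"xyz":[0,1.5,0],"delta_rot":[0,0,0]},
])

```text
time: 9.15
position: [0.5321, 0.0473, 0.0192]
eef_rot: [1.215, 1.206, -1.215]
wrist_force: [-0.3, -0.8, 0.7]
finger_gap: 0.0849
```

send_rows([
  {"hand":8.5,"xyz":[0,0,0],"delta_rot":[0,0,0]},
  {"hand":8.5,"xyz":[0,0,0.5],"delta_rot":[0,0,0]},
  {"hand":8.5,"xyz":[0,0,1.5],"delta_rot":[0,0,0]},
  {"hand":8.5,"xyz":[0,0,3],"delta_rot":[0,0,0]},
  {"hand":8.5,"xyz":[0,0,4],"delta_rot":[0,0,0]},
])

```text
time: 9.78
position: [0.5328, 0.0475, 0.0608]
eef_rot: [1.216, 1.204, -1.214]
wrist_force: [1.0, -0.5, -0.3]
finger_gap: 0.0852
```

```bash
python3 look.py 10 side
```

```text
9.775 [0.5328 0.0475 0.0608] F [ 1.  -0.5 -0.3] gap 0.0852 jaw az -0.5 x [ 0.001  0.    -1.   ] 0.022 j [ 0.03  0.6   2.01 -0.    0.53  0.04]
```

View pics/side10c.png

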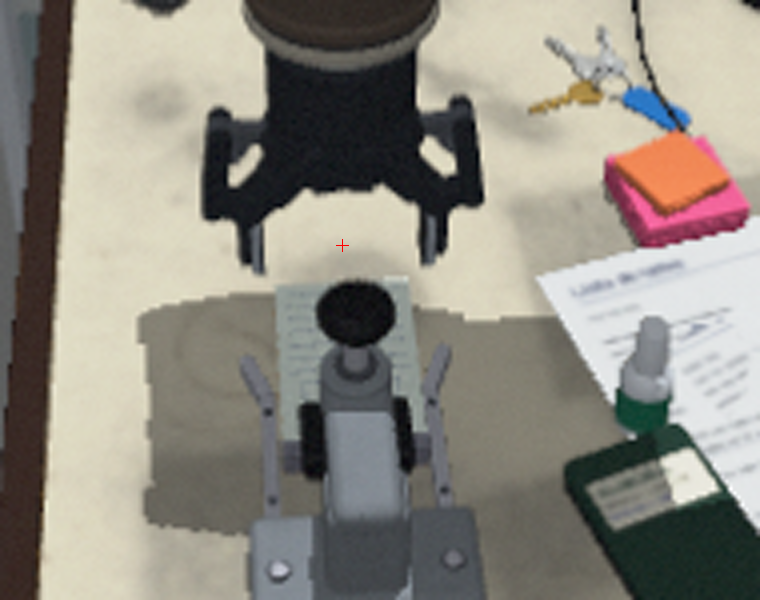

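send_rows([
  {"hand":6,"xyz":[0,-2,0],"delta_rot":[0,0,0]},
  {"hand":4.5,"xyz":[0,-4,0],"delta_rot":[0,0,0]},
  {"hand":4.5,"xyz":[0,-5.6,0],"delta_rot":[0,0,0]},
  {"hand":4.5,"xyz":[0,-5.6,-1.5],"delta_rot":[0,0,0]},
  {"hand":4.5,"xyz":[0,-5.6,-2.8],"delta_rot":[0,0,0]},
])

```text
time: 10.45
position: [0.5321, -0.0083, 0.0302]
eef_rot: [1.216, 1.205, -1.216]
wrist_force: [-0.4, 1.2, -0.7]
finger_gap: 0.0451
```

```bash
python3 look.py 11 side
```

```text
10.45 [ 0.5321 -0.0083  0.0302] F [-0.4  1.2 -0.7] gap 0.0451 jaw az -0.5 x [-0.  0. -1.] 0.022 j [-0.07  0.65  2.03  0.    0.46 -0.06]
```

View pics/side11c.png

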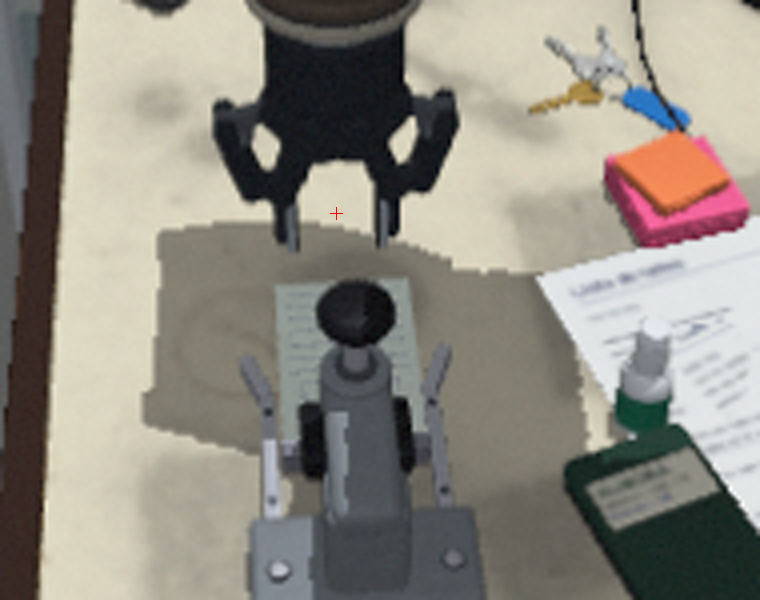

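send_rows([
  {"hand":4.5,"xyz":[0,0,-0.3],"delta_rot":[0,0,0]},
  {"hand":4.5,"xyz":[0,1,-0.3],"delta_rot":[0,0,0]},
  {"hand":4.5,"xyz":[0,2,-0.3],"delta_rot":[0,0,0]},
  {"hand":4.5,"xyz":[0,2.7,-0.3],"delta_rot":[0,0,0]},
  {"hand":4.5,"xyz":[0,3.4,-0.3],"delta_rot":[0,0,0]},
])

```text
time: 11.12
position: [0.5326, 0.0262, 0.0285]
eef_rot: [1.215, 1.205, -1.215]
wrist_force: [0.9, -1.4, 0.6]
finger_gap: 0.0452
```

send_rows([
  {"hand":4.5,"xyz":[0,0.6,0],"delta_rot":[0,0,0]},
  {"hand":4.5,"xyz":[0,1.2,0],"delta_rot":[0,0,0]},
  {"hand":4.5,"xyz":[0,1.8,0],"delta_rot":[0,0,0]},
  {"hand":4.5,"xyz":[0,2.4,0],"delta_rot":[0,0,0]},
  {"hand":4.5,"xyz":[0,2.8,0],"delta_rot":[0,0,0]},
])

```text
time: 11.75
position: [0.5323, 0.0538, 0.0283]
eef_rot: [1.215, 1.205, -1.215]
wrist_force: [0.6, -1.7, -0.0]
finger_gap: 0.0451
```

```bash
python3 look.py 12 side
```

```text
11.75 [0.5323 0.0538 0.0283] F [ 0.6 -1.7 -0. ] gap 0.0451 jaw az -0.5 x [ 0. -0. -1.] 0.022 j [ 0.04  0.66  2.02 -0.    0.46  0.05]
```

View pics/side12c.png

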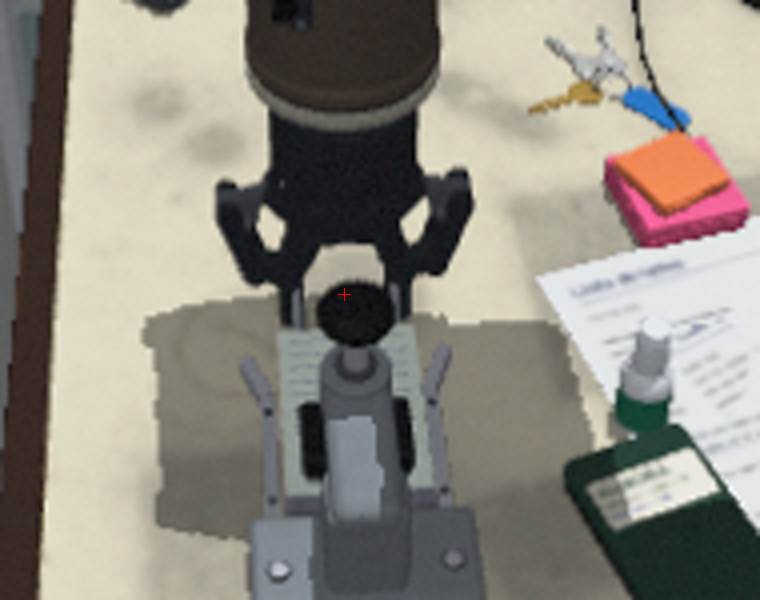

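send_rows([
  {"hand":4.5,"xyz":[0,0.2,0],"delta_rot":[0,0,0]},
  {"hand":4.5,"xyz":[0,0.4,0],"delta_rot":[0,0,0]},
  {"hand":4.5,"xyz":[0,0.5,0],"delta_rot":[0,0,0]},
  {"hand":4.5,"xyz":[0,0.6,0],"delta_rot":[0,0,0]},
  {"hand":4.5,"xyz":[0,0.7,0],"delta_rot":[0,0,0]},
])

```text
time: 12.42
position: [0.5323, 0.0605, 0.0283]
eef_rot: [1.216, 1.205, -1.216]
wrist_force: [0.7, -3.2, -0.5]
finger_gap: 0.0452
```

send_rows([
  {"hand":4.5,"xyz":[0,0.05,0],"delta_rot":[0,0,0]},
  {"hand":4.5,"xyz":[0,0.1,0],"delta_rot":[0,0,0]},
  {"hand":4.5,"xyz":[0,0.15,0],"delta_rot":[0,0,0]},
  {"hand":4.5,"xyz":[0,0.2,0],"delta_rot":[0,0,0]},
  {"hand":4.5,"xyz":[0,0.25,0],"delta_rot":[0,0,0]},
])

```text
time: 13.05
position: [0.5322, 0.0611, 0.0283]
eef_rot: [1.214, 1.205, -1.216]
wrist_force: [1.4, -34.9, 1.6]
finger_gap: 0.0449
```

```bash
python3 look.py 13 side
```

```text
13.05 [0.5322 0.0611 0.0283] F [  1.4 -34.9   1.6] gap 0.0449 jaw az -0.5 x [-0.    -0.002 -1.   ] 0.022 j [ 0.06  0.66  2.02 -0.    0.47  0.07]
```

View pics/side13c.png

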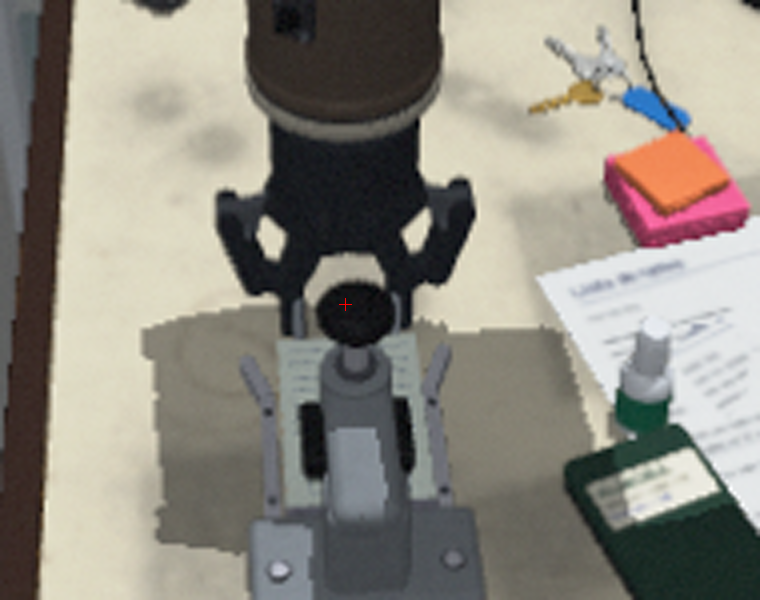

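send_rows([
  {"hand":4.5,"xyz":[0,-0.1,0],"delta_rot":[0,0,0]},
  {"hand":4.5,"xyz":[0,-0.3,0],"delta_rot":[0,0,0]},
  {"hand":4.5,"xyz":[0,-1.5,0],"delta_rot":[0,0,0]},
  {"hand":4.5,"xyz":[0,-4,1],"delta_rot":[0,0,0]},
  {"hand":4.5,"xyz":[0,-7,4],"delta_rot":[0,0,0]},
])

```text
time: 13.72
position: [0.5313, -0.0078, 0.0677]
eef_rot: [1.214, 1.208, -1.217]
wrist_force: [0.7, -0.5, 0.1]
finger_gap: 0.0451
```

```bash
python3 look.py 14 sidetop
```

```text
13.725 [ 0.5313 -0.0078  0.0677] F [ 0.7 -0.5  0.1] gap 0.0451 jaw az -0.4 x [-0.003  0.    -1.   ] 0.022 j [-0.07  0.59  2.01  0.    0.54 -0.06]
```

View pics/side14c.png

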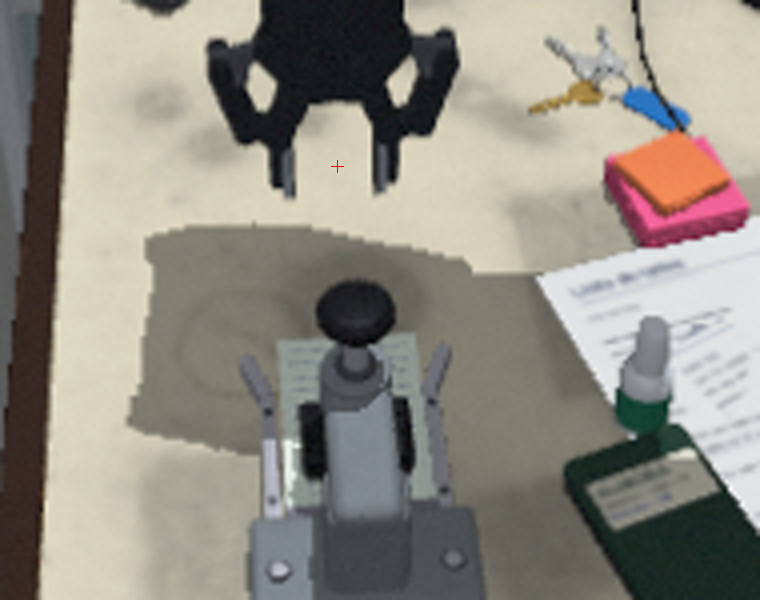

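View pics/top14c.png

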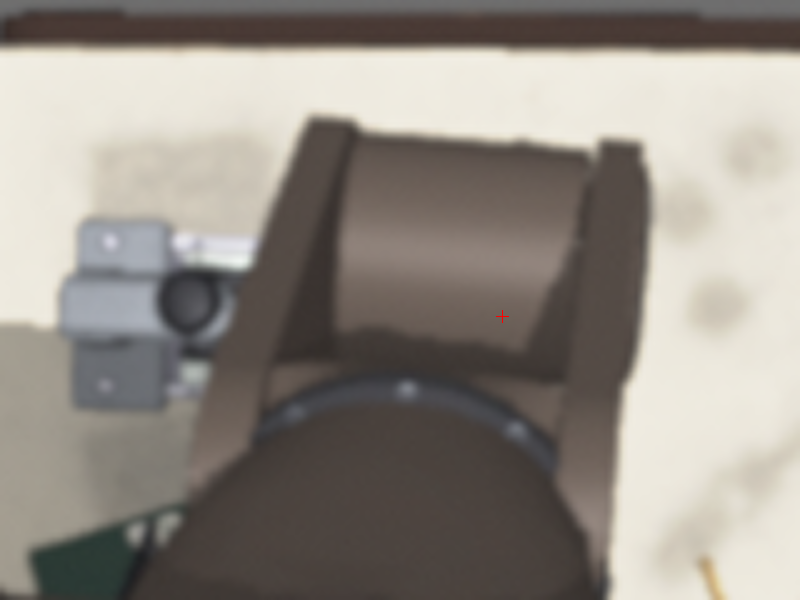

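send_rows([
  {"hand":2,"xyz":[0,0,4],"delta_rot":[0,0,0]},
  {"hand":0,"xyz":[0,0,9],"delta_rot":[0,0,0]},
  {"hand":0,"xyz":[0,3,13.2],"delta_rot":[0,0,0]},
  {"hand":0,"xyz":[0,8,13.2],"delta_rot":[0,0,0]},
  {"hand":0,"xyz":[0.1,12,13.2],"delta_rot":[0,0,0]},
])

```text
time: 14.45
position: [0.5333, 0.1146, 0.2006]
eef_rot: [1.216, 1.205, -1.215]
wrist_force: [0.5, -0.2, -0.2]
finger_gap: -0.0003
```

send_rows([
  {"hand":0,"xyz":[0,3,0],"delta_rot":[0,0,0]},
  {"hand":0,"xyz":[0,4.8,0],"delta_rot":[0,0,0]},
  {"hand":0,"xyz":[0,4.8,-1],"delta_rot":[0,0,0]},
  {"hand":0,"xyz":[0,4.8,-1.5],"delta_rot":[0,0,0]},
  {"hand":0,"xyz":[0,4.8,-2],"delta_rot":[0,0,0]},
])

```text
time: 15.08
position: [0.5332, 0.16, 0.1796]
eef_rot: [1.216, 1.205, -1.217]
wrist_force: [-0.1, -0.3, 0.8]
finger_gap: 0.0005
```

```bash
python3 look.py 15 side
```

```text
15.075 [0.5332 0.16   0.1796] F [-0.1 -0.3  0.8] gap 0.0005 jaw az -0.5 x [-0.001 -0.    -1.   ] 0.022 j [ 0.24  0.44  1.89 -0.    0.82  0.25]
```

View pics/side15c.png

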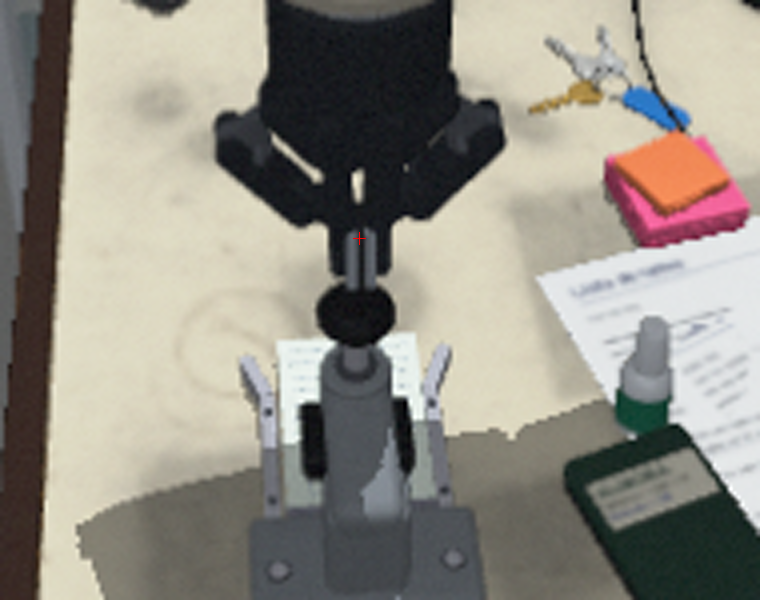

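send_rows([
  {"hand":0,"xyz":[0.2,0,-0.5],"delta_rot":[0,0,0]},
  {"hand":0,"xyz":[0.2,0,-1],"delta_rot":[0,0,0]},
  {"hand":0,"xyz":[0.2,0,-1.5],"delta_rot":[0,0,0]},
  {"hand":0,"xyz":[0.2,0,-1.9],"delta_rot":[0,0,0]},
  {"hand":0,"xyz":[0.2,0,-2.2],"delta_rot":[0,0,0]},
])

```text
time: 15.75
position: [0.5353, 0.161, 0.1581]
eef_rot: [1.215, 1.205, -1.215]
wrist_force: [-0.7, -1.0, 2.5]
finger_gap: 0.0004
```

```bash
python3 look.py 16 side
```

```text
15.75 [0.5353 0.161  0.1581] F [-0.7 -1.   2.5] gap 0.0004 jaw az -0.5 x [-0. -0. -1.] 0.022 j [ 0.24  0.47  1.9  -0.    0.77  0.25]
```

View pics/side16c.png

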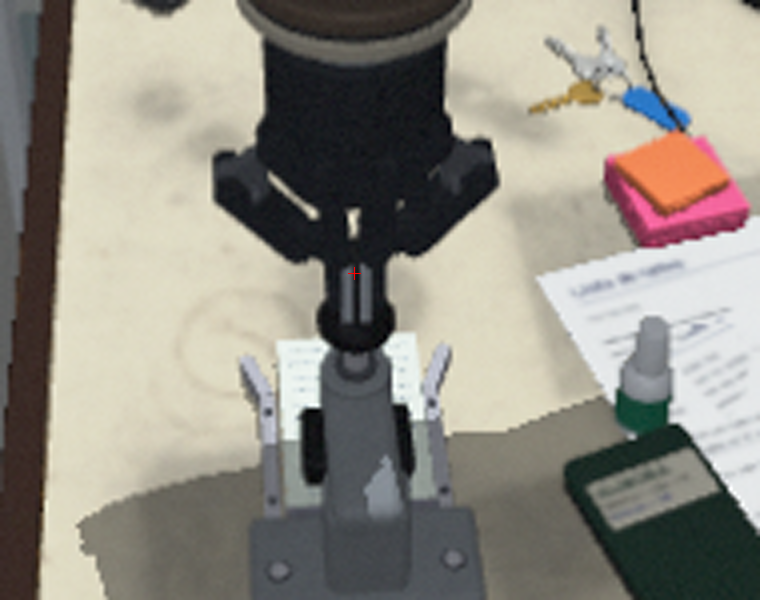

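send_rows([
  {"hand":0,"xyz":[0,0,-0.3],"delta_rot":[0,0,0]},
  {"hand":0,"xyz":[0,0,-0.6],"delta_rot":[0,0,0]},
  {"hand":0,"xyz":[0,0,-0.7],"delta_rot":[0,0,0]},
  {"hand":0,"xyz":[0,0,-0.75],"delta_rot":[0,0,0]},
  {"hand":0,"xyz":[0,0,-0.8],"delta_rot":[0,0,0]},
])

```text
time: 16.42
position: [0.5354, 0.161, 0.1506]
eef_rot: [1.216, 1.205, -1.215]
wrist_force: [-3.1, -0.4, 13.5]
finger_gap: 0.0002
```

send_rows([
  {"hand":0,"xyz":[0,0,-0.05],"delta_rot":[0,0,0]},
  {"hand":0,"xyz":[0,0,-0.1],"delta_rot":[0,0,0]},
  {"hand":0,"xyz":[0,0,-0.1],"delta_rot":[0,0,0]},
  {"hand":0,"xyz":[0,0,-0.1],"delta_rot":[0,0,0]},
  {"hand":0,"xyz":[0,0,-0.1],"delta_rot":[0,0,0]},
])

```text
time: 17.05
position: [0.5355, 0.161, 0.1505]
eef_rot: [1.216, 1.205, -1.215]
wrist_force: [-7.2, -1.5, 25.1]
finger_gap: -0.0001
```

```bash
python3 look.py 17 side
```

```text
17.05 [0.5355 0.161  0.1505] F [-7.2 -1.5 25.1] gap -0.0001 jaw az -0.5 x [ 0.001  0.    -1.   ] 0.022 j [ 0.24  0.48  1.9  -0.    0.75  0.25]
```

View pics/side17c.png

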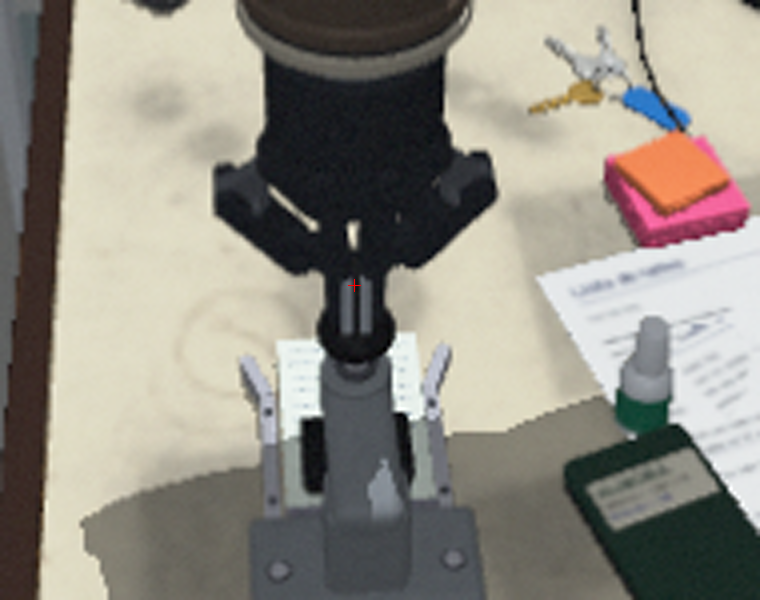

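Stamp pressed firmly, 25 N at the wrist. Now release straight up and clear away.

send_rows([
  {"hand":0,"xyz":[0,0,0.3],"delta_rot":[0,0,0]},
  {"hand":0,"xyz":[0,0,0.8],"delta_rot":[0,0,0]},
  {"hand":0,"xyz":[0,0,1.5],"delta_rot":[0,0,0]},
  {"hand":0,"xyz":[0,0,3],"delta_rot":[0,0,0]},
  {"hand":0,"xyz":[0,0,6],"delta_rot":[0,0,0]},
])

```text
time: 17.73
position: [0.5347, 0.1608, 0.2097]
eef_rot: [1.214, 1.206, -1.217]
wrist_force: [1.1, 0.0, 0.2]
finger_gap: -0.0002
```

send_rows([
  {"hand":0,"xyz":[0,-4,3],"delta_rot":[0,0,0]},
  {"hand":0,"xyz":[0,-9,5],"delta_rot":[0,0,0]},
  {"hand":0,"xyz":[0,-14,5],"delta_rot":[0,0,0]},
  {"hand":0,"xyz":[0,-19,5],"delta_rot":[0,0,0]},
  {"hand":0,"xyz":[0,-24,5],"delta_rot":[0,0,0]},
])

```text
time: 18.35
position: [0.5352, -0.0806, 0.2604]
eef_rot: [1.216, 1.204, -1.215]
wrist_force: [1.8, 0.6, 0.4]
finger_gap: 0.0002
```

send_rows([
  {"hand":0,"xyz":[0,-4,0],"delta_rot":[0,0,0]},
  {"hand":0,"xyz":[0,-6,0],"delta_rot":[0,0,0]},
  {"hand":0,"xyz":[0,-6,0],"delta_rot":[0,0,0]},
  {"hand":0,"xyz":[0,-6,0],"delta_rot":[0,0,0]},
  {"hand":0,"xyz":[0,-6,0],"delta_rot":[0,0,0]},
])

```text
time: 18.98
position: [0.5354, -0.1379, 0.2594]
eef_rot: [1.215, 1.206, -1.215]
wrist_force: [0.5, 1.5, -0.3]
finger_gap: 0.0001
```

```bash
python3 look.py 18 sidetop
```

```text
18.975 [ 0.5354 -0.1379  0.2594] F [ 0.5  1.5 -0.3] gap 0.0001 jaw az -0.4 x [-0.  0. -1.] 0.022 j [-0.31  0.34  1.81  0.    0.99 -0.3 ]
```

View pics/side18c.png

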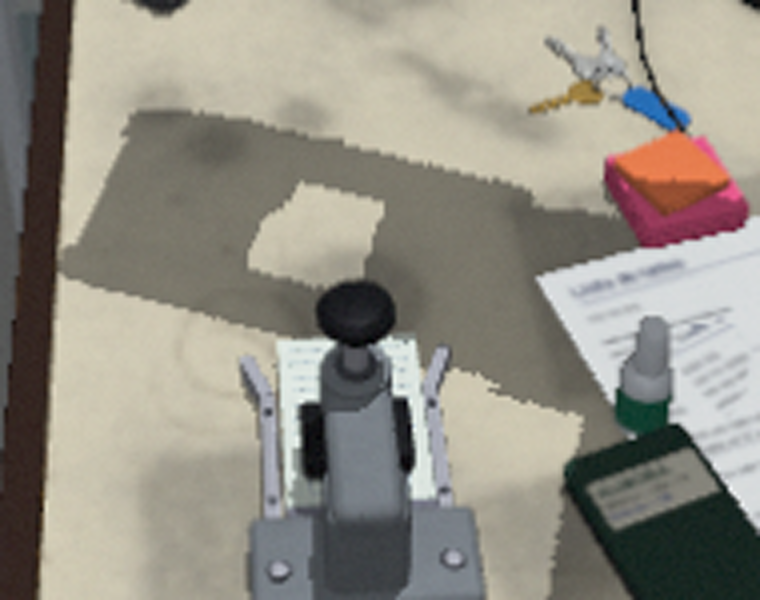

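View pics/top18c.png

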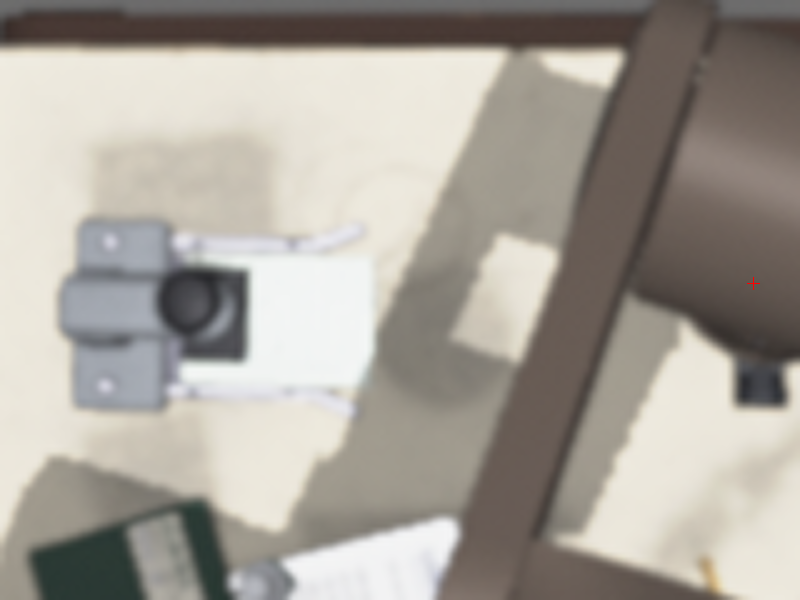

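```bash
python3 -c "
from h import *
print(ctrl.state()['time']); print(ticket.finish_job())"
```

```text
19.075
the job is handed in; nothing more can be done
None
```

The pad is home in the press and stamped, and I handed the job in at about 19 s. `finish_job` gives no verdict, so what follows rests on my own readings.

- **Into the rails:** I held the pad lightly by its sides with the fingertips at 20 N. I slid it flat along the desk, turned it square and fed it into the guide rails, so this first stretch was a held slide rather than a pure push. I then let go and pushed its rear edge with two fingers, the last part in small steps. At the stop the push force rose from about 3 N to 35 N while the arm moved less than 1 mm.
- **Stamping:** I pressed the knob straight down with the closed fingertips to 25 N at the wrist, so roughly 20 N on the pad after the spring. I then lifted straight up and moved the arm clear.

**Last checks:** The final pictures from both cameras show:
- the pad flat between the rails and square;
- its leading end at the foot (about 118 mm from rear edge to foot for a 120 mm pad, by a rough pixel scale);
- the knob back at its earlier height, judged by eye.

The ink pad and correction bottle look unmoved. The arm never went near the stapler and mug, but the final close-ups did not show them clearly, so I did not recheck those two.

**Disagreement:** The two cameras differed by about 1 cm along the feed direction. I used values in between, relied on the contact force for the final position, and could not confirm it to the millimetre by picture.

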